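# Hang the check weight on the load cell

### The arm

A 6-joint arm with a two-finger parallel gripper is mounted at the origin on a cart in front of the work surface, level with it; the furniture and walls round the work are solid. World frame = base frame: x ahead of the robot, y to its left, z up, the work surface at z = 0. Lengths are in mm, angles in rad, forces in N, time in s.
With the tool pointing down it reaches from about 325 to 900 mm from the base axis. Payload 6.1 kg.
Tool frame: the origin (TCP) lies on the centre line of the jaws, within the pads' length; the fingertips stand bot.tips_ahead ahead of it and the grasp point (between the pads) lies 11 mm behind it (bot.tips_ahead is the distance from the TCP to the fingertips, in mm); z points along the fingers, y is the line along which they close (so a half turn about z gives the same grasp; the last joint's range is limited). The gripper opens to 87 mm and grips with 3 to 60 N. Pads are 19 mm wide; open, the fingers measure 117 mm over their backs; the gripper's body (75 mm by 190 mm) begins 51 mm behind the grasp point.
Start: joints at [0.996, 0.22, 1.526, -0, 1.395, -0.126], TCP at [271.175, 563.098, 230.538] pointing down, gripper open.
Joint ranges: [-2.98, 2.98], [-0.91, 2.08], [0.09, 2.57], [-1.24, 4.39], [0.2, 2.65], [-2.68, 2.68]. Speed limits (rad/s): [2.57, 2.57, 3.01, 3.14, 3.14, 3.14].

### API

Orientations are given as [roll, pitch, yaw] about the fixed x, y, z axes, in that order (R = Rz(yaw) Ry(pitch) Rx(roll)).
In Python, from bench import bot gives the robot as it stands.
- The arm moves only by the tool apply_moves, never from a script. Its argument "series" is a list of rows, each an object of numbers: "tx", "ty", "tz": the shift along the tool's x, y, z in cm; "yaw": the turn about the tool's z in rad; "grip": the closure, from -1 (fully open) to 1 (shut). In form: [{"tx": .., "ty": .., "tz": .., "yaw": .., "grip": ..}, ...]. A call has 1 to 12 rows; each row shifts and turns the commanded pose from where the row before left it, along the tool's axes as they then stand; what a row does not reach is not made up. A row lasts 1/10 s, in which the tool goes at most 50 mm and 8.59 degrees, less where a joint would pass 70% of its speed; a pose out of reach is approached as far as the arm can. A call with a gripper value outside its range is refused whole. The fingers move at their own pace and stop on an object; the grip force is fixed at half the most. Time passes only in rows, so rows that do not move let the fingers close. It gives the time, the measured TCP pose, the force, the opening and the grip force at its end, in the units of the state.
- bot.state(): the state, without advancing time (a new reading comes with each control period).
- bot.snapshot(name): name is "scene" or "top"; returns a dict with "frame" (480x640x3 uint8, red, green, blue), "K" (3x3 intrinsics, pixels), "k1" (the pictures are not rectified: a ray, as slopes to the right and down, at radius r is drawn at 1 + k1 r^2 times it, then the intrinsics apply), "xyz" and "orientation" of the camera in the world. Camera axes: x right, y down, z forward; pixel columns grow to the right and rows downward; lengths in mm; the calibration is good to about 2 mm. A picture is of the moment at which its call begins. There is no depth.
- bot.job_done(): hands the job in; it is judged then, once.
Trained networks look in a picture, given as the dict that the camera call returned (one of the last four; its "shot" number tells which), for a name from the list of things; names that differ only in an ending like _2 or _b are one class to them, and where a whole thing is asked for, a point or a joint stands for the part that bears it (a point fixed in the world has none). Each returns a list of dicts, best first, with "p" (0 to 1); they miss things now and then, are a little off and sometimes report something else, mostly with a low value. They report only what shows in the picture. A call takes as long as a camera call. They do not tell look-alikes from the thing itself.
- bot.silhouettes(target, picture): "pixels" (480x640 bool, what is visible of it) and "centre" ([column, row] in pixels, amid what is visible of it).
The state is a dict: "t": time; "joint_positions": joint angles; "joint_velocities": joint speeds; "effort": joint torques, N m; "position": TCP position; "eef_rot": TCP orientation; "wrist_force": force on the tool from outside, world axes, zero at the start; "ft_torque": the same for the moment, N m; "finger_gap": finger opening in mm; "grasp_force": force on a finger pad.
Only numpy, scipy, OpenCV 4.12 (cv2) and the standard library are available. Lean on these libraries where they do the work, as an engineer would, in place of code of your own. Each camera call takes 0.05 s, during which the arm holds its last target. There are 200 camera calls.

### The job

Check the load cell: take the check weight with the snap hook out of its wooden block, push its hook squarely onto the steel eye at the end of the load cell until the sprung gate flicks shut behind the wire, then let it down so that it hangs freely, upright and still from the eye. Push gently, the cell must never see more than about 12 newtons, and leave the other weight and the tools on the bench where they are.

Things in the scene. Friction and masses are not known exactly. Their poses are not given: they have to be found in the camera images.
- load_stand: fixed load cell stand: dark base plate 130 x 100 x 16 mm, grey riser at its back, aluminium beam 28 x 28 mm whose free end looks along the stand's -x (towards the robot). Origin at the table under the middle of the plate; x runs from the eye towards the riser, z up
- cell_face (a point): centre of the beam's free end face, 150 mm above the table, axes as the stand. A long shank with a closed, rigid steel eye sticks out along -x: a flat, nearly level ring of 5 mm wire, 45 mm outside. Its front wire (centre line), the one to hook, is 55 to 95 mm before this face (as far as it is screwed out) and up to 6.5 mm above or below it (clamped ball seat). Neither is measured: feel for it
- weight_block: fixed wooden block 75 x 150 x 22 mm, origin under its centre. Two round wells 40 mm across, 8 mm deep, at y = +36 and -36 mm; either weight may stand in either well
- check_weight: check weight with snap hook, 0.18 to 0.36 kg, 115 mm high: brass cylinder 37 mm across, 36 mm high, with a neck and a steel hook of 8 mm round bar on top, black lug behind. Origin at the centre of its underside, z up, +x towards the hook's mouth, hook in the xz plane
- grip_lug (a point): centre of the check weight's black grip lug on the back of the hook's spine: a plate 36 (x) x 10 (y) x 30 mm (z), to be gripped across its 10 mm; axes as the weight, +x the way the hook's mouth faces. It lies 80 mm above the underside, 34 mm behind the weight's axis. Fingers here stay clear of the eye; fingers on the arch would not
- spine (a point): on the centre line of the hook's spine, the upright 8 mm bar 13.5 mm behind (-x) the weight's axis, 88 mm above the underside. A 5 mm wire meets it when the wire's centre is 7 mm behind the axis
- nose (a point): lowest point of the hook's nose (end of the 8 mm bar), 90.5 mm above the weight's underside, 10.5 mm above the lug's centre, 47.5 mm before it. A wire at the nose's height hits it head-on; one up to 15 mm below it opens the gate. About 12 mm after meeting the gate the wire is behind the nose: easing the hook down then slips it up into the arch and the gate flicks shut behind it
- gate_tip (a point): upper tip of the gate, 1 mm below the nose when shut. The gate is a flat 4 x 6 mm bar hinged at its foot, 51 mm above the weight's underside, below the nose. A spring shuts it; it swings only inward, 0.58 rad to its stop near the spine: 3.3 N at the tip to start it, 5 N at 0.5 rad, more when pushed lower. The push vanishes as it flicks shut; pushed on, the wire jams it on its stop
- hook_seat (a point): where the centre of a 5 mm wire lies when the check weight hangs from it: under the top of the hook's arch, on the weight's axis, 104 mm above its underside, 24 mm above the grip lug's centre and 34 mm in front of it; axes as the weight
- eye_weight_mid (a point): the other weight, leave it: brass, 37 mm across and 20 mm high with a small closed eye on top (47 mm high in all, no gate); this point is on its axis 20 mm above its underside
- caliper: caliper lying on the bench, 70 x 220 x 15 mm, leave it
- screwdriver_0: screwdriver lying on the bench, 21 x 154 x 21 mm, leave it
Mind the look-alikes: they are no part of the job. What is shaped like the check_weight but pink or purple is not meant.

How it is judged (in metres and radians):
On the way, in this order (a step that is already met when the one before it is completed fails the run):
1. the check weight is lifted clear of its block (z of check_weight in the frame of weight_block above 0.03 m), for 0.1 s.
2. the eye pushes the gate open (distance between gate_tip and nose above 0.008 m and contact force between check_weight and load_stand above 1 N), for 0.02 s.
At the end, for the whole second after the job is handed in: the check weight hangs from the eye alone: the eye's wire under the hook's arch (seat within 9 mm of the beam's mid-height, 45 to 103 mm before its face, within 18 mm of its axis), the gate shut (tip within 3 mm of the nose), upright within 0.2 rad and still (under 30 mm/s) (distance between gate_tip and nose below 0.003 m and z of hook_seat in the frame of cell_face between -0.009 and 0.009 m and x of hook_seat in the frame of cell_face between -0.103 and -0.045 m and y of hook_seat in the frame of cell_face between -0.018 and 0.018 m and contact force between check_weight and load_stand above 1 N and angle between check_weight's own z axis and vertical below 0.2 rad and linear speed of check_weight below 0.03 m/s); the robot touches nothing.
It fails at once if the load cell is overloaded: more than 12 N between the check weight and the cell (contact force between check_weight and load_stand above 12 N).
It fails at once if the load cell or its eye is struck by the robot with more than 12 N (contact force between any of the arm, the fingers and load_stand above 12 N).
It fails at once if the other weight is moved by more than 20 mm (distance of eye_weight_mid from where it was at the start of the episode above 0.02 m).
It fails at once if the caliper is moved by more than 20 mm (distance of caliper from where it was at the start of the episode above 0.02 m).
It fails at once if the screwdriver is moved by more than 20 mm (distance of screwdriver_0 from where it was at the start of the episode above 0.02 m).
It also fails if it takes over 70 s, if anything falls off the work surface, if the arm or the gripper's body presses on something with over 40 N, if the wrist force passes 120 N, or if a joint passes its speed limit or range.

## Working session

There is one attempt and no reset: what is moved stays moved. The work goes in short steps, Python scripts to look and compute and a tool call to move; the robot and the scene stay as the last step left them, time stands still between calls to the robot, and variables do not carry over. Pictures are saved under pics/ and viewed, at most 10 in all, crops included, and the job is handed in when it is done.

Besides the shell and the picture viewer there is one more tool, called after "Call:" by a JSON object that holds its "op" and its "data". apply_moves: Moves the arm, as the interface text tells. Its arguments: {"type":"object","properties":{"series":{"type":"array","items":{"type":"object","properties":{"tx":{"type":"number"},"ty":{"type":"number"},"tz":{"type":"number"},"yaw":{"type":"number"},"grip":{"type":"number"}}}}},"required":["series"]}

```bash
mkdir -p pics; cat > h.py <<'E'
import numpy as np, cv2
from scipy.spatial.transform import Rotation as R
from bench import bot
def cam(s):
    return np.array(s["xyz"],float), R.from_euler('xyz',s["orientation"]).as_matrix()
def ray(s,px):
    K=np.array(s["K"]);k=s["k1"]
    d=np.array([(px[0]-K[0,2])/K[0,0],(px[1]-K[1,2])/K[1,1]]);u=d.copy()
    for _ in range(20): u=d/(1+k*(u@u))
    c,M=cam(s);v=M@np.array([u[0],u[1],1.]);return c,v/np.linalg.norm(v)
def proj(s,P):
    c,M=cam(s);q=M.T@(np.array(P,float)-c);u=q[:2]/q[2];u=u*(1+s["k1"]*(u@u));K=np.array(s["K"])
    return np.array([K[0,0]*u[0]+K[0,2],K[1,1]*u[1]+K[1,2]])
def atz(s,px,z):
    c,v=ray(s,px);return c+v*(z-c[2])/v[2]
def tri(s1,p1,s2,p2):
    c1,v1=ray(s1,p1);c2,v2=ray(s2,p2)
    A=np.stack([v1,-v2],1);t=np.linalg.lstsq(A,c2-c1,rcond=None)[0]
    a=c1+v1*t[0];b=c2+v2*t[1];return (a+b)/2,np.linalg.norm(a-b)
def save(n,im): cv2.imwrite("pics/"+n,cv2.cvtColor(im,cv2.COLOR_RGB2BGR))
E
python3 - <<'E'
from h import *
S={n:bot.snapshot(n) for n in("scene","top")}
for n,s in S.items():
    save(n+".png",s["frame"]);print(n,s["xyz"],s["orientation"],s["K"],s["k1"])
    for t in ["check_weight","grip_lug","load_stand","weight_block","eye_weight_mid","nose","caliper","screwdriver_0"]:
        for d in bot.silhouettes(t,s)[:3]: print(n,t,round(d["p"],2),np.round(d["centre"]),int(d["pixels"].sum()))
print(bot.state(),bot.tips_ahead)
E
```

```text
scene [-192.50906563 -527.67318219  579.45355768] [-2.05756758 -0.02477637 -1.05268282] [[571.98996757   0.         316.2854317 ]
 [  0.         571.98996757 243.71177101]
 [  0.           0.           1.        ]] -0.18442806473689635
scene check_weight 0.87 [413. 334.] 1003
scene check_weight 0.75 [350. 248.] 990
scene check_weight 0.72 [386. 274.] 902
scene grip_lug 0.97 [413. 334.] 953
scene grip_lug 0.93 [386. 275.] 1014
scene grip_lug 0.9 [350. 251.] 946
scene load_stand 0.55 [295. 215.] 3980
scene weight_block 0.84 [388. 352.] 2901
scene eye_weight_mid 0.87 [369. 329.] 457
scene nose 0.92 [412. 333.] 964
scene nose 0.73 [351. 250.] 930
scene nose 0.59 [382. 283.] 942
scene caliper 0.75 [158. 297.] 1240
scene screwdriver_0 0.65 [224. 284.] 484
top [ 433.68318126 -106.26837055 1038.79029916] [-2.94872515  0.00541795 -1.55300008] [[442.00695918   0.         315.18650327]
 [  0.         442.00695918 234.9050387 ]
 [  0.           0.           1.        ]] -0.09523422076969602
top check_weight 0.81 [365. 230.] 302
top check_weight 0.77 [323. 206.] 406
top check_weight 0.68 [413. 29
[... 393 characters left out ...]
: 0.9, 'joint_positions': array([ 9.95893501e-01,  2.20371189e-01,  1.52649946e+00,  2.30129744e-07,
        1.39472418e+00, -1.26095342e-01]), 'joint_velocities': array([-0.00092231, -0.00235085, -0.00081221, -0.00033192,  0.00109737,
       -0.00093814]), 'effort': array([ 6.16755879e-04, -4.94553459e+01, -3.87712598e+01,  7.02037336e-02,
        4.66072233e-02,  4.91632045e-05]), 'position': array([271.1758445 , 563.091976  , 230.55579134]), 'eef_rot': array([-3.14159053e+00, -4.97879481e-07,  2.69278513e+00]), 'wrist_force': array([ 0.56724769, -0.52727943, -0.28637312]), 'ft_torque': array([-0.00563143, -0.02999655,  0.0052422 ]), 'grasp_force': 0.0, 'finger_gap': 86.67546371669131} 8.0
```

```bash
ls pics
```

```text
scene.png
top.png
```

View pics/scene.png

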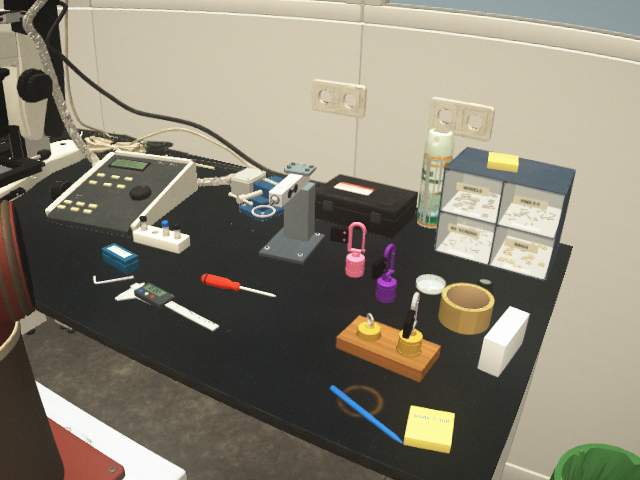

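View pics/top.png

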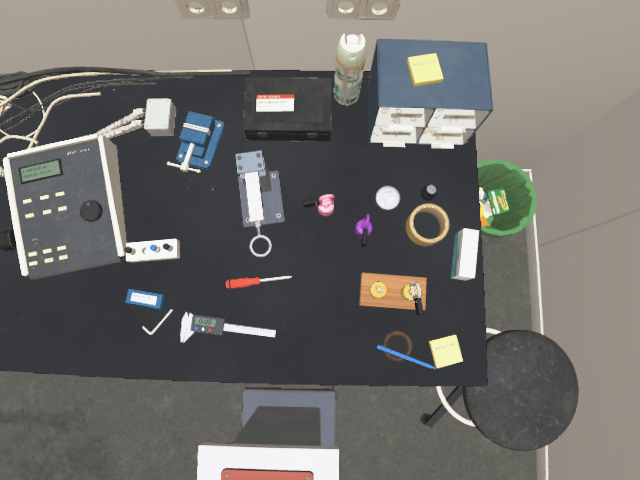

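The candidates for the check weight are brass at scene (413,334) / top (413,293), pink at scene (350,248) / top (323,205), and purple at scene (386,274) / top (365,229). The brass one standing in the wooden block fits the description. The pink and purple ones are look-alikes. I'll confirm this in one enlarged crop, with the eye shown beside it.

```bash
python3 - <<'E'
from h import *
a=bot.snapshot("scene");b=bot.snapshot("top")
f=lambda s,x,y,w,h:cv2.resize(s["frame"][y:y+h,x:x+w],(400,300),interpolation=cv2.INTER_CUBIC)
im=np.vstack([np.hstack([f(a,373,285,80,60),f(b,380,265,60,45)]),np.hstack([f(a,230,160,120,90),f(b,210,150,80,60+0)]) if 0 else np.hstack([f(a,225,155,120,90),f(b,190,145,160,120)])])
save("crop1.png",im)
E
```

```text
(no output)
```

View pics/crop1.png

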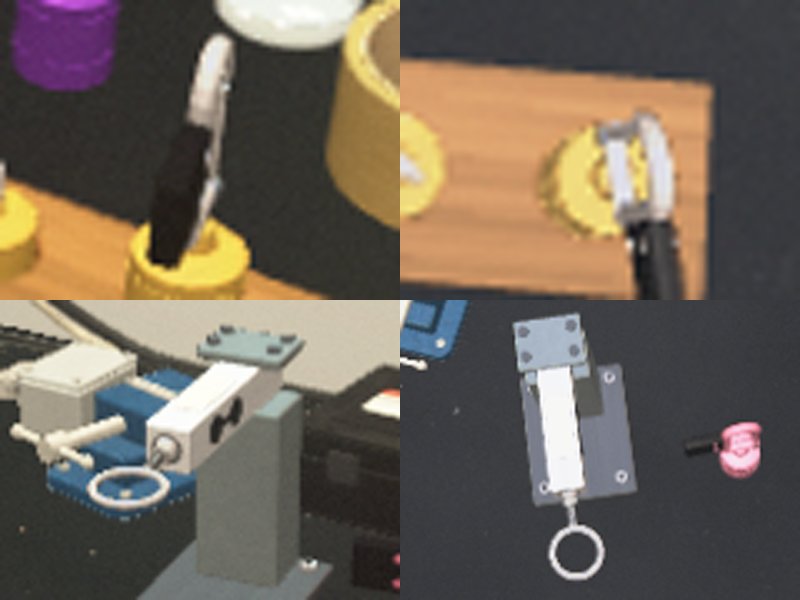

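The crop confirms it: the brass weight in the block has the steel hook and black lug, with the lug pointing towards the robot. The eye ring is at top (261,246) / scene (264,211), and the beam end is at top (256,222). Next I measure poses.

```bash
python3 - <<'E'
from h import *
a=bot.snapshot("scene");b=bot.snapshot("top")
B=lambda x,y:(190+(x-400)/2.5,145+(y-300)/2.5)
for n,p in dict(TL=(521,367),TR=(622,364),BR=(636,492),BL=(535,505)).items(): print(n,atz(b,B(*p),16).round(1))
for n,p in dict(l=(549,492),r=(583,490),lt=(540,370),rt=(575,368)).items(): print('beam',n,atz(b,B(*p),164).round(1))
print('ring',tri(b,B(577,552),a,(263.7,211.1)))
print('ringedge L/R/front/back',[atz(b,B(*p),150).round(1) for p in((549,553),(605,552),(577,580),(577,525))])
print('cyl top',tri(b,(409.3,292),a,(411,335)),atz(b,(409.3,292),50),atz(a,(411,335),50))
d=bot.silhouettes("weight_block",b)[0]["pixels"]|(cv2.inRange(cv2.cvtColor(b["frame"],cv2.COLOR_RGB2HSV),(5,60,60),(25,255,255))>0)
d[:260]=0;d[:,:340]=0;d[325:]=0;d[:,435:]=0
c,_=max(((k,cv2.contourArea(k)) for k in cv2.findContours(d.astype(np.uint8),0,2)[0]),key=lambda t:t[1])
bx=cv2.boxPoints(cv2.minAreaRect(c));print('block px',bx.round(1));Q=[atz(b,p,22) for p in bx];print(np.round(Q,1),np.mean(Q,0))
f=lambda s,x,y,w,h:cv2.resize(s["frame"][y:y+h,x:x+w],(400,400),interpolation=cv2.INTER_CUBIC)
save("crop2.png",np.clip(np.hstack([f(a,385,285,60,60),f(b,390,272,50,50)]).astype(float)*2.2,0,255).astype(np.uint8))
E
```

```text
TL [787.  93.  16.]
TR [791.3  -5.8  16. ]
BR [663.8 -23.5  16. ]
BL [649.6  72.1  16. ]
beam l [629.3  35.4 164. ]
beam r [631.4   7.7 164. ]
beam lt [733.4  48.  164. ]
beam rt [735.5  18.8 164. ]
ring (array([583.57885856,  12.58312198, 145.63967923]), np.float64(0.8526081954732522))
ringedge L/R/front/back [array([581.4,  35.3, 150. ]), array([583. , -10.6, 150. ]), array([559.5,  11.4, 150. ]), array([605.1,  13.3, 150. ])]
cyl top (array([ 501.63781733, -313.02342732,   47.36168921]), np.float64(5.412439617005613)) [ 500.26169946 -309.98484564   50.        ] [ 500.08984993 -316.22820479   50.        ]
block px [[357.8 305.5]
 [360.3 271.7]
 [427.4 276.6]
 [424.9 310.4]]
[[ 469.9 -197.4   22. ]
 [ 547.4 -203.    22. ]
 [ 538.3 -358.6   22. ]
 [ 460.7 -351.    22. ]] [ 504.05857811 -277.46996979   22.        ]
```

View pics/crop2.png

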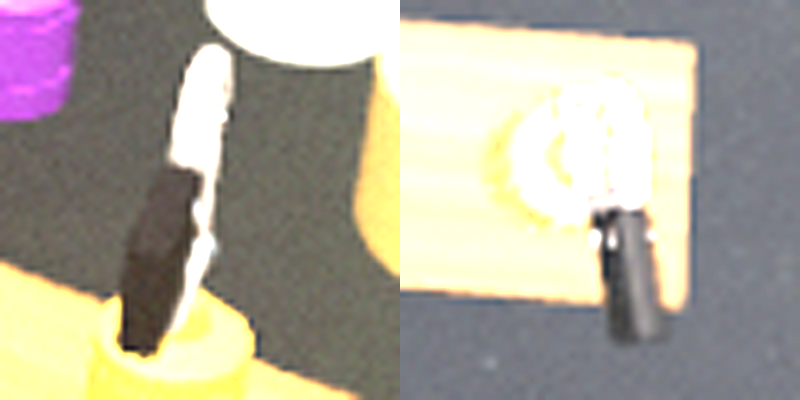

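```bash
python3 - <<'E'
from h import *
b=bot.snapshot("top");a=bot.snapshot("scene")
for p in((628,215),(647,338)): print(atz(b,(390+(p[0]-400)/8,272+p[1]/8),109))
ax=np.array([502,-313.3])
for yaw in(0,.05,.1,.15,.2):
    u=np.array([np.cos(yaw),np.sin(yaw)])
    L=[]
    for r,z in((-16,109),(-52,109),(0,126),(-52,79)):
        P=[*(ax+u*r),z];q=proj(b,P);w=proj(a,P);L.append(((q-[390,272])*8+[400,0]).round().tolist()+((w-[385,285])*6.667).round().tolist())
    print(yaw,L)
E
```

```text
[ 482.13956575 -317.02073406  109.        ]
[ 450.26388907 -321.39026048  109.        ]
0 [[614.0, 200.0, 167.0, 148.0], [616.0, 339.0, 105.0, 229.0], [627.0, 134.0, 201.0, 50.0], [592.0, 340.0, 91.0, 342.0]]
0.05 [[617.0, 200.0, 170.0, 149.0], [626.0, 339.0, 116.0, 233.0], [627.0, 134.0, 201.0, 50.0], [601.0, 340.0, 102.0, 345.0]]
0.1 [[620.0, 200.0, 174.0, 150.0], [636.0, 338.0, 128.0, 236.0], [627.0, 134.0, 201.0, 50.0], [611.0, 340.0, 113.0, 349.0]]
0.15 [[623.0, 199.0, 177.0, 151.0], [646.0, 337.0, 139.0, 239.0], [627.0, 134.0, 201.0, 50.0], [620.0, 339.0, 125.0, 351.0]]
0.2 [[626.0, 199.0, 181.0, 152.0], [655.0, 335.0, 151.0, 241.0], [627.0, 134.0, 201.0, 50.0], [630.0, 337.0, 137.0, 354.0]]
```

Call:
{"op": "apply_moves", "data": {"series": [{"yaw": 0.149,"grip": -1},{"yaw": 0.149,"grip": -1},{"yaw": 0.149,"grip": -1},{"yaw": 0.149,"grip": -1},{"yaw": 0.149,"grip": -1},{"yaw": 0.149,"grip": -1},{"yaw": 0.149,"grip": -1},{"yaw": 0.149,"grip": -1},{"yaw": 0.149,"grip": -1},{"yaw": 0.149,"grip": -1},{"yaw": 0.149,"grip": -1},{"yaw": 0.149,"grip": -1}]}}

```text
validation failed for argument at $.se...
```

Call:
{"op": "apply_moves", "data": {"series": [{"yaw": 0.149,"grip": -1},{"yaw": 0.149,"grip": -1},{"yaw": 0.149,"grip": -1},{"yaw": 0.149,"grip": -1},{"yaw": 0.149,"grip": -1},{"grip": -1}]}}

```text
validation failed for argument at $.se...
```

```bash
cat >> h.py <<'E'
def to(P,yaw=None):
    s=bot.state();M=R.from_euler('xyz',s["eef_rot"]).as_matrix()
    print("t",round(s["t"],2),"pos",s["position"].round(1),"rot",s["eef_rot"].round(3),"cm",(M.T@(np.array(P)-s["position"])/10).round(2),"F",s["wrist_force"].round(2),"gap",round(s["finger_gap"],1),"q6",s["joint_positions"].round(2)[5])
E
python3 -c "
from h import *
to([468.4,-318.4,160])"
```

```text
t 1.25 pos [271.2 563.1 230.6] rot [ 3.142 -0.     2.693] cm [-56.02 -70.86   7.05] F [-0.96 -0.15 -0.01] gap 87.2 q6 -0.13
```

Call:
{"op": "apply_moves", "data": {"series": [{"tx": 0,"ty": 0,"tz": 0,"yaw": 0.149,"grip": -1},{"tx": 0,"ty": 0,"tz": 0,"yaw": 0.149,"grip": -1},{"tx": 0,"ty": 0,"tz": 0,"yaw": 0.149,"grip": -1},{"tx": 0,"ty": 0,"tz": 0,"yaw": 0.149,"grip": -1},{"tx": 0,"ty": 0,"tz": 0,"yaw": 0.149,"grip": -1},{"tx": 0,"ty": 0,"tz": 0,"yaw": 0.149,"grip": -1},{"tx": 0,"ty": 0,"tz": 0,"yaw": 0.149,"grip": -1},{"tx": 0,"ty": 0,"tz": 0,"yaw": 0.149,"grip": -1},{"tx": 0,"ty": 0,"tz": 0,"yaw": 0.149,"grip": -1},{"tx": 0,"ty": 0,"tz": 0,"yaw": 0.149,"grip": -1},{"tx": 0,"ty": 0,"tz": 0,"yaw": 0.149,"grip": -1},{"tx": 0,"ty": 0,"tz": 0,"yaw": 0.149,"grip": -1}]}}

```text
t: 2.45
position: [271.2, 563.1, 230.6]
eef_rot: [-3.142, -0.0, 0.899]
wrist_force: [0.0, 0.0, 0.7]
finger_gap: 86.7
grasp_force: 0.0
```

Call:
{"op": "apply_moves", "data": {"series": [{"tx": 0,"ty": 0,"tz": 0,"yaw": 0.149,"grip": -1},{"tx": 0,"ty": 0,"tz": 0,"yaw": 0.149,"grip": -1},{"tx": 0,"ty": 0,"tz": 0,"yaw": 0.149,"grip": -1},{"tx": 0,"ty": 0,"tz": 0,"yaw": 0.149,"grip": -1},{"tx": 0,"ty": 0,"tz": 0,"yaw": 0.149,"grip": -1},{"tx": 0,"ty": 0,"tz": 0,"yaw": 0,"grip": -1}]}}

```text
t: 3.05
position: [271.2, 563.1, 230.5]
eef_rot: [3.142, 0.0, 0.158]
wrist_force: [0.0, -0.2, 0.9]
finger_gap: 86.9
grasp_force: 0.0
```

```bash
python3 -c "
from h import *
to([468.4,-318.4,200])"
```

```text
t 3.05 pos [271.2 563.1 230.5] rot [3.142 0.    0.158] cm [ 5.57 90.15  3.06] F [ 0.02 -0.24  0.87] gap 86.9 q6 2.41
```

Call:
{"op": "apply_moves", "data": {"series": [{"tx": 0.3,"ty": 4,"tz": 0,"yaw": 0,"grip": -1},{"tx": 0.3,"ty": 4,"tz": 0,"yaw": 0,"grip": -1},{"tx": 0.3,"ty": 4,"tz": 0,"yaw": 0,"grip": -1},{"tx": 0.3,"ty": 4,"tz": 0,"yaw": 0,"grip": -1},{"tx": 0.3,"ty": 4,"tz": 0,"yaw": 0,"grip": -1},{"tx": 0.3,"ty": 4,"tz": 0,"yaw": 0,"grip": -1},{"tx": 0.3,"ty": 4,"tz": 0,"yaw": 0,"grip": -1},{"tx": 0.3,"ty": 4,"tz": 0,"yaw": 0,"grip": -1},{"tx": 0.3,"ty": 4,"tz": 0,"yaw": 0,"grip": -1},{"tx": 0.3,"ty": 4,"tz": 0,"yaw": 0,"grip": -1},{"tx": 0.3,"ty": 4,"tz": 0,"yaw": 0,"grip": -1},{"tx": 0.3,"ty": 4,"tz": 0,"yaw": 0,"grip": -1}]}}

```text
t: 4.25
position: [383.3, 93.4, 230.9]
eef_rot: [3.142, -0.001, 0.165]
wrist_force: [1.6, -0.6, 0.7]
finger_gap: 87.4
grasp_force: 0.0
```

Call:
{"op": "apply_moves", "data": {"series": [{"tx": 0.2,"ty": 4,"tz": 0,"yaw": 0,"grip": -1},{"tx": 0.2,"ty": 4,"tz": 0,"yaw": 0,"grip": -1},{"tx": 0.2,"ty": 4,"tz": 0,"yaw": 0,"grip": -1},{"tx": 0.2,"ty": 4,"tz": 0,"yaw": 0,"grip": -1},{"tx": 0.2,"ty": 4,"tz": 0,"yaw": 0,"grip": -1},{"tx": 0.2,"ty": 4,"tz": 0,"yaw": 0,"grip": -1},{"tx": 0.2,"ty": 4,"tz": 0,"yaw": 0,"grip": -1},{"tx": 0.2,"ty": 4,"tz": 0,"yaw": 0,"grip": -1},{"tx": 0.2,"ty": 4,"tz": 0,"yaw": 0,"grip": -1},{"tx": 0.2,"ty": 4,"tz": 0,"yaw": 0,"grip": -1},{"tx": 0,"ty": 2,"tz": 1,"yaw": 0,"grip": -1},{"tx": 0,"ty": 0,"tz": 2,"yaw": 0,"grip": -1}]}}

```text
t: 5.45
position: [470.6, -320.4, 202.0]
eef_rot: [3.138, -0.002, 0.162]
wrist_force: [-0.0, -0.7, 0.2]
finger_gap: 86.9
grasp_force: 0.0
```

```bash
python3 -c "
from h import *
to([468.4,-318.4,83])"
```

```text
t 5.45 pos [ 470.6 -320.4  202. ] rot [ 3.138e+00 -2.000e-03  1.620e-01] cm [-0.22 -0.28 11.9 ] F [-0.04 -0.73  0.2 ] gap 86.9 q6 0.67
```

Call:
{"op": "apply_moves", "data": {"series": [{"tx": 0,"ty": 0,"tz": 3,"yaw": 0,"grip": -1},{"tx": 0,"ty": 0,"tz": 2,"yaw": 0,"grip": -1},{"tx": 0,"ty": 0,"tz": 0,"yaw": 0,"grip": -1},{"tx": 0,"ty": 0,"tz": 0,"yaw": 0,"grip": -1},{"tx": 0,"ty": 0,"tz": 0,"yaw": 0,"grip": -1}]}}

```text
t: 5.95
position: [470.6, -317.2, 152.4]
eef_rot: [3.139, -0.002, 0.161]
wrist_force: [-0.0, 0.2, -0.9]
finger_gap: 87.0
grasp_force: 0.0
```

```bash
python3 - <<'E'
from h import *
to([468.4,-318.4,83])
a=bot.snapshot("scene");b=bot.snapshot("top")
f=lambda s,x,y,w,h:cv2.resize(s["frame"][y:y+h,x:x+w],(400,400),interpolation=cv2.INTER_CUBIC)
save("c3.png",np.clip(np.hstack([f(a,355,235,100,100),f(b,380,272,60,60)]).astype(float)*1.5,0,255).astype(np.uint8))
E
```

```text
t 5.95 pos [ 470.6 -317.2  152.4] rot [ 3.139e+00 -2.000e-03  1.610e-01] cm [-0.24  0.07  6.94] F [-0.02  0.2  -0.88] gap 87.0 q6 0.68
```

View pics/c3.png

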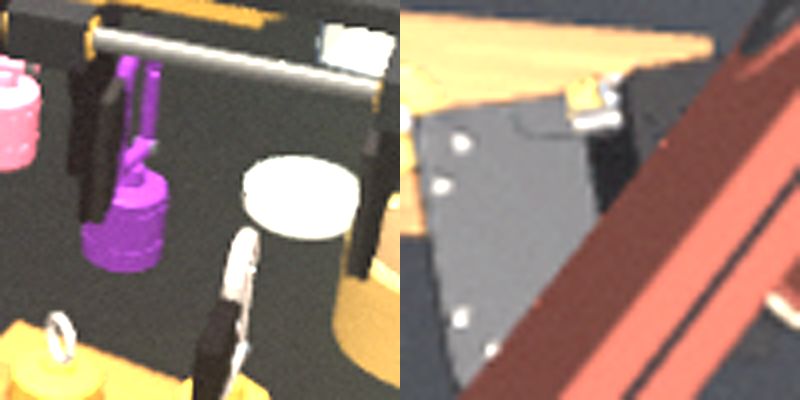

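The fingers stand either side of the brass weight's lug (crop: fingers at x≈95 and 375, lug at about 215,350). I'll descend and grip.

Call:
{"op": "apply_moves", "data": {"series": [{"tx": -0.2,"ty": 0.1,"tz": 2.5,"yaw": 0,"grip": -1},{"tx": 0,"ty": 0,"tz": 2.5,"yaw": 0,"grip": -1},{"tx": 0,"ty": 0,"tz": 1.9,"yaw": 0,"grip": -1},{"tx": 0,"ty": 0,"tz": 0,"yaw": 0,"grip": -1},{"tx": 0,"ty": 0,"tz": 0,"yaw": 0,"grip": 1},{"tx": 0,"ty": 0,"tz": 0,"yaw": 0,"grip": 1},{"tx": 0,"ty": 0,"tz": 0,"yaw": 0,"grip": 1},{"tx": 0,"ty": 0,"tz": 0,"yaw": 0,"grip": 1},{"tx": 0,"ty": 0,"tz": 0,"yaw": 0,"grip": 1},{"tx": 0,"ty": 0,"tz": 0,"yaw": 0,"grip": 1},{"tx": 0,"ty": 0,"tz": 0,"yaw": 0,"grip": 1},{"tx": 0,"ty": 0,"tz": 0,"yaw": 0,"grip": 1}]}}

```text
t: 7.25
position: [467.8, -317.8, 81.5]
eef_rot: [-3.141, 0.0, 0.16]
wrist_force: [-0.3, -0.7, 0.4]
finger_gap: 31.0
grasp_force: 0.0
```

```bash
python3 -c "
from h import *
to([468.4,-318.4,83]);print(bot.state()['grasp_force'],bot.state()['ft_torque'])"
```

```text
t 7.25 pos [ 467.8 -317.8   81.5] rot [-3.141  0.     0.16 ] cm [ 0.05  0.07 -0.15] F [-0.29 -0.72  0.37] gap 31.0 q6 0.67
0.0 [-0.04658083  0.10304802 -0.02134302]
```

Call:
{"op": "apply_moves", "data": {"series": [{"tx": 0,"ty": 0,"tz": 0,"yaw": 0,"grip": 1},{"tx": 0,"ty": 0,"tz": 0,"yaw": 0,"grip": 1},{"tx": 0,"ty": 0,"tz": 0,"yaw": 0,"grip": 1},{"tx": 0,"ty": 0,"tz": 0,"yaw": 0,"grip": 1},{"tx": 0,"ty": 0,"tz": 0,"yaw": 0,"grip": 1},{"tx": 0,"ty": 0,"tz": 0,"yaw": 0,"grip": 1},{"tx": 0,"ty": 0,"tz": 0,"yaw": 0,"grip": 1}]}}

```text
t: 7.95
position: [467.8, -317.8, 81.5]
eef_rot: [-3.142, 0.0, 0.16]
wrist_force: [-0.5, -0.8, -1.0]
finger_gap: 9.6
grasp_force: 29.8
```

Call:
{"op": "apply_moves", "data": {"series": [{"tx": 0,"ty": 0,"tz": -0.5,"yaw": 0,"grip": 1},{"tx": 0,"ty": 0,"tz": -1,"yaw": 0,"grip": 1},{"tx": 0,"ty": 0,"tz": -1.5,"yaw": 0,"grip": 1},{"tx": 0,"ty": 0,"tz": -2,"yaw": 0,"grip": 1},{"tx": 0,"ty": 0,"tz": -2,"yaw": 0,"grip": 1},{"tx": 0,"ty": 0,"tz": -1.5,"yaw": 0,"grip": 1},{"tx": 0,"ty": 0,"tz": -0.5,"yaw": 0,"grip": 1},{"tx": 0,"ty": 0,"tz": 0,"yaw": 0,"grip": 1},{"tx": 0,"ty": 0,"tz": 0,"yaw": 0,"grip": 1},{"tx": 0,"ty": 0,"tz": 0,"yaw": 0,"grip": 1}]}}

```text
t: 8.95
position: [467.2, -317.2, 170.2]
eef_rot: [-3.14, 0.001, 0.16]
wrist_force: [0.5, -0.1, -3.9]
finger_gap: 9.9
grasp_force: 29.8
```

```bash
python3 -c "
from h import *
to([469.8,-2.3,171]);print(bot.state()['grasp_force'],bot.state()['ft_torque'])"
```

```text
t 8.95 pos [ 467.2 -317.2  170.2] rot [-3.14e+00  1.00e-03  1.60e-01] cm [ 5.270e+00 -3.105e+01 -3.000e-02] F [ 0.46 -0.13 -3.95] gap 9.9 q6 0.67
29.830370536074042 [-0.03870182  0.23237753  0.00889652]
```

Call:
{"op": "apply_moves", "data": {"series": [{"tx": 0.2,"ty": -1,"tz": 0,"yaw": 0,"grip": 1},{"tx": 0.3,"ty": -2,"tz": 0,"yaw": 0,"grip": 1},{"tx": 0.5,"ty": -3,"tz": 0,"yaw": 0,"grip": 1},{"tx": 0.6,"ty": -3.5,"tz": 0,"yaw": 0,"grip": 1},{"tx": 0.6,"ty": -3.5,"tz": 0,"yaw": 0,"grip": 1},{"tx": 0.6,"ty": -3.5,"tz": 0,"yaw": 0,"grip": 1},{"tx": 0.6,"ty": -3.5,"tz": 0,"yaw": 0,"grip": 1},{"tx": 0.6,"ty": -3.5,"tz": 0,"yaw": 0,"grip": 1},{"tx": 0.6,"ty": -3,"tz": 0,"yaw": 0,"grip": 1},{"tx": 0.4,"ty": -2.5,"tz": 0,"yaw": 0,"grip": 1},{"tx": 0.2,"ty": -1.5,"tz": 0,"yaw": 0,"grip": 1},{"tx": 0,"ty": -0.5,"tz": 0,"yaw": 0,"grip": 1}]}}

```text
t: 10.15
position: [468.8, -0.7, 171.2]
eef_rot: [-3.141, 0.001, 0.163]
wrist_force: [0.9, 0.2, -4.2]
finger_gap: 9.8
grasp_force: 29.9
```

Call:
{"op": "apply_moves", "data": {"series": [{"tx": 0,"ty": 0,"tz": 1,"yaw": 0.015,"grip": 1},{"tx": 0,"ty": 0,"tz": 1.5,"yaw": 0.015,"grip": 1},{"tx": 0,"ty": 0,"tz": 1,"yaw": 0,"grip": 1},{"tx": 0,"ty": 0,"tz": 0.5,"yaw": 0,"grip": 1},{"tx": 0,"ty": 0,"tz": 0,"yaw": 0,"grip": 1},{"tx": 0,"ty": 0,"tz": 0,"yaw": 0,"grip": 1}]}}

```text
t: 10.75
position: [470.0, -3.9, 131.7]
eef_rot: [3.142, -0.0, 0.129]
wrist_force: [0.5, -0.3, -3.2]
finger_gap: 9.6
grasp_force: 29.9
```

```bash
python3 - <<'E'
from h import *
to([469.8,-2.3,129.5])
a=bot.snapshot("scene");b=bot.snapshot("top")
f=lambda s,x,y,w,h:cv2.resize(s["frame"][y:y+h,x:x+w],(400,400),interpolation=cv2.INTER_CUBIC)
save("c4.png",np.clip(np.hstack([f(a,220,160,130,130),f(b,225,210,80,80)]).astype(float)*1.4,0,255).astype(np.uint8))
E
```

```text
t 10.75 pos [470.   -3.9 131.7] rot [ 3.142 -0.     0.129] cm [-0.   -0.16  0.22] F [ 0.48 -0.34 -3.16] gap 9.6 q6 1.27
```

View pics/c4.png

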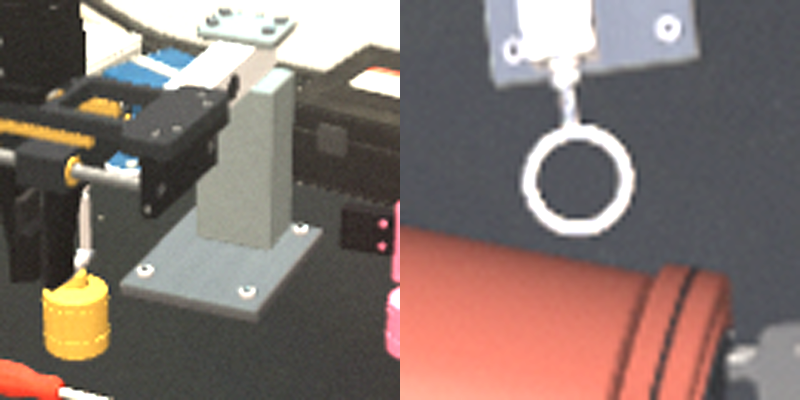

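```bash
python3 - <<'E'
from h import *
a=bot.snapshot("scene")
s=bot.state();p=s["position"];y=s["eef_rot"][2];u=np.array([np.cos(y),np.sin(y),0])
L=p+[0,0,12.5];A=L+34*u-[0,0,80]
for n,P in dict(bot=A,cyltop=A+[0,0,36],mid=A+[0,0,18],arch=A+[0,0,112]).items(): print(n,((proj(a,P)-[220,160])*400/130).round(0))
h=cv2.cvtColor(a["frame"],cv2.COLOR_RGB2HSV);m=cv2.inRange(h,(15,100,90),(35,255,255));m[:245]=0;m[285:]=0;m[:,:228]=0;m[:,262:]=0
ys,xs=np.nonzero(m);k=lambda v,o:round((v-o)*400/130)
print("mask x",k(xs.min(),220),k(xs.max()+1,220),"y",k(ys.min(),160),k(ys.max()+1,160))
w=A+0
for du in(-18.5,18.5):
  print(((proj(a,A+[0,0,18]+np.array([1*0.5,-.85,0])*0)-[220,160])*400/130).round())
E
```

```text
bot [ 75. 339.]
cyltop [ 73. 284.]
mid [ 74. 312.]
arch [ 68. 162.]
mask x 40 111 y 268 360
[ 74. 312.]
[ 74. 312.]
```

Call:
{"op": "apply_moves", "data": {"series": [{"tx": 0.5,"ty": -0.1,"tz": 0.1,"yaw": 0,"grip": 1},{"tx": 1,"ty": -0.05,"tz": 0.1,"yaw": 0,"grip": 1},{"tx": 1,"ty": 0,"tz": 0,"yaw": 0,"grip": 1},{"tx": 0.5,"ty": 0,"tz": 0,"yaw": 0,"grip": 1},{"tx": 0.3,"ty": 0,"tz": 0,"yaw": 0,"grip": 1},{"tx": 0,"ty": 0,"tz": 0,"yaw": 0,"grip": 1},{"tx": 0,"ty": 0,"tz": 0,"yaw": 0,"grip": 1},{"tx": 0,"ty": 0,"tz": 0,"yaw": 0,"grip": 1}]}}

```text
t: 11.7
position: [502.1, 2.3, 129.4]
eef_rot: [-3.141, 0.0, 0.13]
wrist_force: [0.1, 0.2, -2.5]
finger_gap: 9.4
grasp_force: 29.9
```

```bash
python3 -c "
from h import *
to([511,4,129.5]);a=bot.snapshot('scene');a=bot.snapshot('scene');to([511,4,129.5])"
```

```text
t 11.7 pos [502.1   2.3 129.4] rot [-3.141  0.     0.13 ] cm [ 0.91 -0.06 -0.01] F [ 0.05  0.21 -2.51] gap 9.4 q6 1.29
t 11.8 pos [502.2   2.2 129.5] rot [-3.142  0.     0.13 ] cm [ 0.9  -0.06  0.  ] F [ 0.76 -0.9  -3.14] gap 9.6 q6 1.29
```

Call:
{"op": "apply_moves", "data": {"series": [{"tx": 0.2,"ty": 0,"tz": 0,"yaw": 0,"grip": 1},{"tx": 0.2,"ty": 0,"tz": 0,"yaw": 0,"grip": 1},{"tx": 0.2,"ty": 0,"tz": 0,"yaw": 0,"grip": 1},{"tx": 0,"ty": 0,"tz": 0,"yaw": 0,"grip": 1},{"tx": 0,"ty": 0,"tz": 0,"yaw": 0,"grip": 1}]}}

```text
t: 12.3
position: [508.4, 3.0, 129.5]
eef_rot: [3.142, 0.0, 0.13]
wrist_force: [0.2, -0.1, -3.1]
finger_gap: 9.7
grasp_force: 29.9
```

Call:
{"op": "apply_moves", "data": {"series": [{"tx": 0.1,"ty": 0,"tz": 0,"yaw": 0,"grip": 1},{"tx": 0.1,"ty": 0,"tz": 0,"yaw": 0,"grip": 1},{"tx": 0,"ty": 0,"tz": 0,"yaw": 0,"grip": 1},{"tx": 0,"ty": 0,"tz": 0,"yaw": 0,"grip": 1}]}}

```text
t: 12.7
position: [510.3, 3.3, 129.5]
eef_rot: [3.142, 0.0, 0.13]
wrist_force: [-1.3, 0.3, -2.5]
finger_gap: 9.6
grasp_force: 29.9
```

Call:
{"op": "apply_moves", "data": {"series": [{"tx": 0.1,"ty": 0,"tz": 0,"yaw": 0,"grip": 1},{"tx": 0.1,"ty": 0,"tz": 0,"yaw": 0,"grip": 1},{"tx": 0,"ty": 0,"tz": 0,"yaw": 0,"grip": 1},{"tx": 0,"ty": 0,"tz": 0,"yaw": 0,"grip": 1}]}}

```text
t: 13.1
position: [512.1, 3.5, 129.5]
eef_rot: [-3.142, 0.0, 0.13]
wrist_force: [-1.1, 0.0, -3.7]
finger_gap: 9.5
grasp_force: 29.9
```

Call:
{"op": "apply_moves", "data": {"series": [{"tx": 0.1,"ty": 0,"tz": 0,"yaw": 0,"grip": 1},{"tx": 0,"ty": 0,"tz": 0,"yaw": 0,"grip": 1},{"tx": 0,"ty": 0,"tz": 0,"yaw": 0,"grip": 1}]}}

```text
t: 13.4
position: [512.8, 3.7, 129.3]
eef_rot: [-3.141, 0.001, 0.13]
wrist_force: [-4.5, -0.8, -3.0]
finger_gap: 9.7
grasp_force: 29.9
```

Call:
{"op": "apply_moves", "data": {"series": [{"tx": 0.1,"ty": 0,"tz": 0,"yaw": 0,"grip": 1},{"tx": 0,"ty": 0,"tz": 0,"yaw": 0,"grip": 1},{"tx": 0,"ty": 0,"tz": 0,"yaw": 0,"grip": 1}]}}

```text
t: 13.7
position: [514.1, 3.8, 129.3]
eef_rot: [-3.141, 0.001, 0.13]
wrist_force: [-3.8, -1.1, -3.9]
finger_gap: 9.4
grasp_force: 29.9
```

Call:
{"op": "apply_moves", "data": {"series": [{"tx": 0.1,"ty": 0,"tz": 0,"yaw": 0,"grip": 1},{"tx": 0,"ty": 0,"tz": 0,"yaw": 0,"grip": 1},{"tx": 0,"ty": 0,"tz": 0,"yaw": 0,"grip": 1}]}}

```text
t: 14.0
position: [515.2, 3.9, 129.4]
eef_rot: [-3.142, 0.0, 0.13]
wrist_force: [-3.9, -0.4, -3.4]
finger_gap: 9.5
grasp_force: 29.9
```

Call:
{"op": "apply_moves", "data": {"series": [{"tx": 0.1,"ty": 0,"tz": 0,"yaw": 0,"grip": 1},{"tx": 0.1,"ty": 0,"tz": 0,"yaw": 0,"grip": 1},{"tx": 0.1,"ty": 0,"tz": 0,"yaw": 0,"grip": 1},{"tx": 0,"ty": 0,"tz": 0,"yaw": 0,"grip": 1}]}}

```text
t: 14.4
position: [518.3, 4.3, 129.5]
eef_rot: [3.142, 0.0, 0.13]
wrist_force: [-4.5, -0.3, -2.9]
finger_gap: 9.9
grasp_force: 29.9
```

Call:
{"op": "apply_moves", "data": {"series": [{"tx": 0.1,"ty": 0,"tz": 0,"yaw": 0,"grip": 1},{"tx": 0.1,"ty": 0,"tz": 0,"yaw": 0,"grip": 1},{"tx": 0.1,"ty": 0,"tz": 0,"yaw": 0,"grip": 1},{"tx": 0,"ty": 0,"tz": 0,"yaw": 0,"grip": 1}]}}

```text
t: 14.8
position: [521.3, 4.7, 129.6]
eef_rot: [-3.142, 0.0, 0.13]
wrist_force: [-5.1, -0.7, -1.9]
finger_gap: 9.9
grasp_force: 29.9
```

Call:
{"op": "apply_moves", "data": {"series": [{"tx": 0.1,"ty": 0,"tz": 0,"yaw": 0,"grip": 1},{"tx": 0.1,"ty": 0,"tz": 0,"yaw": 0,"grip": 1},{"tx": 0.1,"ty": 0,"tz": 0,"yaw": 0,"grip": 1},{"tx": 0,"ty": 0,"tz": 0,"yaw": 0,"grip": 1}]}}

```text
t: 15.2
position: [524.1, 5.2, 129.5]
eef_rot: [-3.141, 0.001, 0.13]
wrist_force: [-5.8, -0.6, -3.8]
finger_gap: 9.8
grasp_force: 29.9
```

Call:
{"op": "apply_moves", "data": {"series": [{"tx": 0.1,"ty": 0,"tz": 0,"yaw": 0,"grip": 1},{"tx": 0.05,"ty": 0,"tz": 0,"yaw": 0,"grip": 1},{"tx": 0,"ty": 0,"tz": 0.1,"yaw": 0,"grip": 1},{"tx": 0,"ty": 0,"tz": 0.1,"yaw": 0,"grip": 1},{"tx": 0,"ty": 0,"tz": 0.1,"yaw": 0,"grip": 1},{"tx": 0,"ty": 0,"tz": 0,"yaw": 0,"grip": 1}]}}

```text
t: 15.8
position: [525.5, 5.4, 126.3]
eef_rot: [-3.141, 0.0, 0.13]
wrist_force: [-5.6, -0.6, -3.4]
finger_gap: 10.1
grasp_force: 29.9
```

Call:
{"op": "apply_moves", "data": {"series": [{"tx": 0,"ty": 0,"tz": 0.1,"yaw": 0,"grip": 1},{"tx": 0,"ty": 0,"tz": 0.1,"yaw": 0,"grip": 1},{"tx": 0,"ty": 0,"tz": 0.1,"yaw": 0,"grip": 1},{"tx": 0,"ty": 0,"tz": 0,"yaw": 0,"grip": 1}]}}

```text
t: 16.2
position: [526.9, 5.3, 123.9]
eef_rot: [3.141, -0.003, 0.13]
wrist_force: [0.3, -0.3, -3.1]
finger_gap: 9.6
grasp_force: 30.0
```

Call:
{"op": "apply_moves", "data": {"series": [{"tx": 0,"ty": 0,"tz": 0.1,"yaw": 0,"grip": 1},{"tx": 0,"ty": 0,"tz": 0.1,"yaw": 0,"grip": 1},{"tx": 0,"ty": 0,"tz": 0.1,"yaw": 0,"grip": 1},{"tx": 0,"ty": 0,"tz": 0,"yaw": 0,"grip": 1}]}}

```text
t: 16.6
position: [525.8, 5.3, 120.5]
eef_rot: [-3.142, -0.0, 0.13]
wrist_force: [0.1, -0.9, -3.5]
finger_gap: 9.8
grasp_force: 30.0
```

Call:
{"op": "apply_moves", "data": {"series": [{"tx": 0.1,"ty": 0,"tz": 0.1,"yaw": 0,"grip": 1},{"tx": 0.1,"ty": 0,"tz": 0.1,"yaw": 0,"grip": 1},{"tx": 0.1,"ty": 0,"tz": 0.1,"yaw": 0,"grip": 1},{"tx": 0.1,"ty": 0,"tz": 0.1,"yaw": 0,"grip": 1},{"tx": 0,"ty": 0,"tz": 0,"yaw": 0,"grip": 1},{"tx": 0,"ty": 0,"tz": 0,"yaw": 0,"grip": 1}]}}

```text
t: 17.2
position: [529.7, 5.8, 116.5]
eef_rot: [-3.142, 0.0, 0.13]
wrist_force: [0.3, -0.0, -3.3]
finger_gap: 9.5
grasp_force: 30.0
```

Call:
{"op": "apply_moves", "data": {"series": [{"tx": 0,"ty": 0,"tz": 0.1,"yaw": 0,"grip": 1},{"tx": 0,"ty": 0,"tz": 0.1,"yaw": 0,"grip": 1},{"tx": 0,"ty": 0,"tz": 0.1,"yaw": 0,"grip": 1},{"tx": 0,"ty": 0,"tz": 0,"yaw": 0,"grip": 1},{"tx": 0,"ty": 0,"tz": 0,"yaw": 0,"grip": 1}]}}

```text
t: 17.7
position: [529.6, 5.8, 113.5]
eef_rot: [-3.142, 0.0, 0.13]
wrist_force: [0.1, -0.5, -3.7]
finger_gap: 9.9
grasp_force: 30.0
```

Call:
{"op": "apply_moves", "data": {"series": [{"tx": 0,"ty": 0,"tz": 0.1,"yaw": 0,"grip": 1},{"tx": 0,"ty": 0,"tz": 0.1,"yaw": 0,"grip": 1},{"tx": 0,"ty": 0,"tz": 0,"yaw": 0,"grip": 1},{"tx": 0,"ty": 0,"tz": 0,"yaw": 0,"grip": 1}]}}

```text
t: 18.1
position: [529.8, 5.8, 111.7]
eef_rot: [3.142, -0.0, 0.13]
wrist_force: [-0.0, -0.5, -2.9]
finger_gap: 9.9
grasp_force: 30.0
```

Call:
{"op": "apply_moves", "data": {"series": [{"tx": 0,"ty": 0,"tz": 0.1,"yaw": 0,"grip": 1},{"tx": 0,"ty": 0,"tz": 0,"yaw": 0,"grip": 1},{"tx": 0,"ty": 0,"tz": 0,"yaw": 0,"grip": 1}]}}

```text
t: 18.4
position: [530.0, 5.8, 111.0]
eef_rot: [3.141, -0.001, 0.13]
wrist_force: [-0.3, -0.7, 1.5]
finger_gap: 9.5
grasp_force: 30.0
```

Call:
{"op": "apply_moves", "data": {"series": [{"tx": 0,"ty": 0,"tz": 0.1,"yaw": 0,"grip": 1},{"tx": 0,"ty": 0,"tz": 0,"yaw": 0,"grip": 1},{"tx": 0,"ty": 0,"tz": 0,"yaw": 0,"grip": 1}]}}

```text
t: 18.7
position: [530.3, 5.7, 110.5]
eef_rot: [3.141, -0.001, 0.13]
wrist_force: [-2.3, 0.7, 5.2]
finger_gap: 9.7
grasp_force: 30.0
```

Call:
{"op": "apply_moves", "data": {"series": [{"tx": 0,"ty": 0,"tz": 0.1,"yaw": 0,"grip": 1},{"tx": 0,"ty": 0,"tz": 0,"yaw": 0,"grip": 1},{"tx": 0,"ty": 0,"tz": 0,"yaw": 0,"grip": 1}]}}

```text
t: 19.0
position: [530.7, 5.8, 109.8]
eef_rot: [3.141, -0.002, 0.13]
wrist_force: [-1.4, 0.9, 6.2]
finger_gap: 9.8
grasp_force: 30.0
```

Call:
{"op": "apply_moves", "data": {"series": [{"tx": 0,"ty": 0,"tz": -0.1,"yaw": 0,"grip": 1},{"tx": 0,"ty": 0,"tz": -0.05,"yaw": 0,"grip": 1},{"tx": 0,"ty": 0,"tz": 0,"yaw": 0,"grip": 1},{"tx": 0,"ty": 0,"tz": 0,"yaw": 0,"grip": 1}]}}

```text
t: 19.4
position: [530.3, 5.8, 110.4]
eef_rot: [3.141, -0.001, 0.13]
wrist_force: [1.7, 0.6, 3.7]
finger_gap: 9.7
grasp_force: 30.0
```

```bash
python3 - <<'E'
from h import *
to([529,5.8,111])
a=bot.snapshot("scene");b=bot.snapshot("top")
f=lambda s,x,y,w,h:cv2.resize(s["frame"][y:y+h,x:x+w],(400,400),interpolation=cv2.INTER_CUBIC)
save("c5.png",np.clip(np.hstack([f(a,220,170,100,100),f(b,225,210,80,80)]).astype(float)*1.4,0,255).astype(np.uint8))
E
```

```text
t 19.4 pos [530.3   5.8 110.4] rot [ 3.141e+00 -1.000e-03  1.300e-01] cm [-0.13 -0.02 -0.06] F [1.74 0.65 3.7 ] gap 9.7 q6 1.3
```

View pics/c5.png

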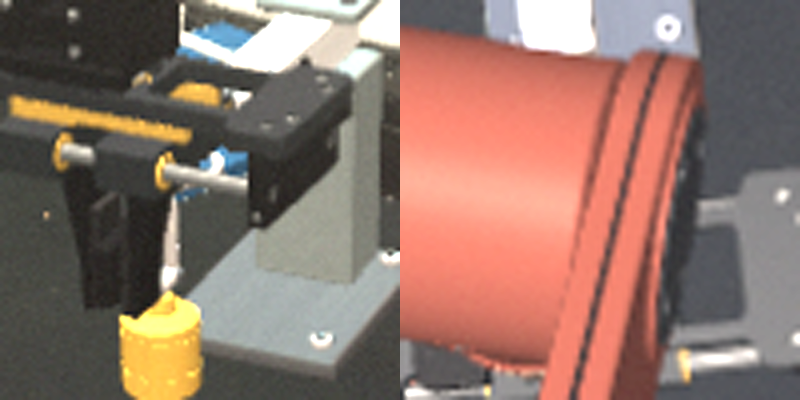

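Call:
{"op": "apply_moves", "data": {"series": [{"tx": 0,"ty": 0,"tz": -0.05,"yaw": 0,"grip": 1},{"tx": 0,"ty": 0,"tz": 0,"yaw": 0,"grip": 1},{"tx": 0,"ty": 0,"tz": 0,"yaw": 0,"grip": 1}]}}

```text
t: 19.8
position: [529.9, 5.8, 110.6]
eef_rot: [3.141, -0.0, 0.13]
wrist_force: [2.6, 0.4, 2.0]
finger_gap: 9.6
grasp_force: 30.0
```

Call:
{"op": "apply_moves", "data": {"series": [{"tx": 0,"ty": 0,"tz": 0,"yaw": 0,"grip": 0.6},{"tx": 0,"ty": 0,"tz": 0,"yaw": 0,"grip": 0.6},{"tx": 0,"ty": 0,"tz": 0,"yaw": 0,"grip": 0.5},{"tx": 0,"ty": 0,"tz": 0,"yaw": 0,"grip": 0.4},{"tx": 0,"ty": 0,"tz": 0,"yaw": 0,"grip": 0.2},{"tx": 0,"ty": 0,"tz": 0,"yaw": 0,"grip": 0},{"tx": 0,"ty": 0,"tz": 0,"yaw": 0,"grip": -0.2},{"tx": 0,"ty": 0,"tz": 0,"yaw": 0,"grip": -0.2},{"tx": 0,"ty": 0,"tz": 0,"yaw": 0,"grip": -0.2},{"tx": 0,"ty": 0,"tz": 0,"yaw": 0,"grip": -0.2},{"tx": 0,"ty": 0,"tz": 0,"yaw": 0,"grip": -0.2},{"tx": 0,"ty": 0,"tz": 0,"yaw": 0,"grip": -0.2}]}}

```text
t: 21.0
position: [529.7, 5.8, 110.6]
eef_rot: [3.142, -0.0, 0.13]
wrist_force: [0.4, 0.2, -0.7]
finger_gap: 52.3
grasp_force: 0.0
```

Call:
{"op": "apply_moves", "data": {"series": [{"tx": -0.5,"ty": 0,"tz": 0,"yaw": 0,"grip": -0.2},{"tx": -1,"ty": 0,"tz": 0,"yaw": 0,"grip": -0.2},{"tx": -1.5,"ty": 0,"tz": 0,"yaw": 0,"grip": -0.2},{"tx": -2,"ty": 0,"tz": 0,"yaw": 0,"grip": -0.2},{"tx": -2,"ty": 0,"tz": -1,"yaw": 0,"grip": -0.2},{"tx": -2,"ty": 0,"tz": -2,"yaw": 0,"grip": -0.2},{"tx": -1,"ty": 0,"tz": -3,"yaw": 0,"grip": -0.2},{"tx": 0,"ty": 4,"tz": -2,"yaw": 0,"grip": -0.2},{"tx": 0,"ty": -4,"tz": 0,"yaw": 0,"grip": -0.2},{"tx": 0,"ty": -4,"tz": 0,"yaw": 0,"grip": -0.2},{"tx": 0,"ty": -4,"tz": 0,"yaw": 0,"grip": -0.2},{"tx": 0,"ty": -4,"tz": 0,"yaw": 0,"grip": -0.2}]}}

```text
t: 22.2
position: [414.0, 112.4, 190.5]
eef_rot: [3.142, -0.0, 0.128]
wrist_force: [1.4, 0.2, -1.0]
finger_gap: 52.1
grasp_force: 0.0
```

Call:
{"op": "apply_moves", "data": {"series": [{"tx": 0,"ty": -4,"tz": 0,"yaw": 0,"grip": -0.2},{"tx": 0,"ty": -4,"tz": 0,"yaw": 0,"grip": -0.2},{"tx": 0,"ty": -4,"tz": 0,"yaw": 0,"grip": -0.2},{"tx": 0,"ty": -3,"tz": 0,"yaw": 0,"grip": -0.2},{"tx": 0,"ty": 0,"tz": 0,"yaw": 0,"grip": -0.2},{"tx": 0,"ty": 0,"tz": 0,"yaw": 0,"grip": -0.2},{"tx": 0,"ty": 0,"tz": 0,"yaw": 0,"grip": -0.2},{"tx": 0,"ty": 0,"tz": 0,"yaw": 0,"grip": -0.2},{"tx": 0,"ty": 0,"tz": 0,"yaw": 0,"grip": -0.2},{"tx": 0,"ty": 0,"tz": 0,"yaw": 0,"grip": -0.2}]}}

```text
t: 23.2
position: [395.8, 260.0, 190.6]
eef_rot: [3.142, -0.0, 0.129]
wrist_force: [0.0, -0.1, -0.4]
finger_gap: 52.1
grasp_force: 0.0
```

```bash
python3 - <<'E'
from h import *
to([529,5.8,111])
a=bot.snapshot("scene");b=bot.snapshot("top")
f=lambda s,x,y,w,h:cv2.resize(s["frame"][y:y+h,x:x+w],(400,400),interpolation=cv2.INTER_CUBIC)
save("c6.png",np.hstack([f(a,220,170,100,100),f(b,225,210,80,80)]))
E
```

```text
t 23.2 pos [395.8 260.  190.6] rot [ 3.142 -0.     0.129] cm [ 9.95 26.91  7.96] F [ 0.05 -0.12 -0.42] gap 52.1 q6 1.86
```

View pics/c6.png

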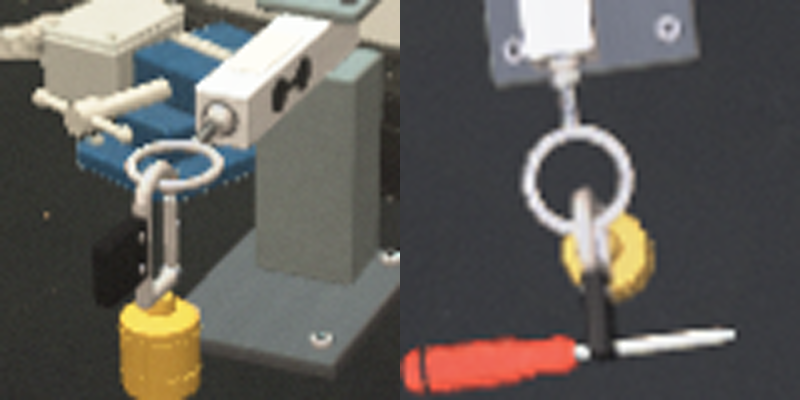

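The weight hangs upright from the eye's front wire (left crop, hook at 155,170) with the gate bar closed at (170,225). I'll let it settle, check that it is still, and hand in.

Call:
{"op": "apply_moves", "data": {"series": [{"tx": 0,"ty": 0,"tz": 0,"yaw": 0,"grip": -0.2},{"tx": 0,"ty": 0,"tz": 0,"yaw": 0,"grip": -0.2},{"tx": 0,"ty": 0,"tz": 0,"yaw": 0,"grip": -0.2},{"tx": 0,"ty": 0,"tz": 0,"yaw": 0,"grip": -0.2},{"tx": 0,"ty": 0,"tz": 0,"yaw": 0,"grip": -0.2},{"tx": 0,"ty": 0,"tz": 0,"yaw": 0,"grip": -0.2},{"tx": 0,"ty": 0,"tz": 0,"yaw": 0,"grip": -0.2},{"tx": 0,"ty": 0,"tz": 0,"yaw": 0,"grip": -0.2},{"tx": 0,"ty": 0,"tz": 0,"yaw": 0,"grip": -0.2},{"tx": 0,"ty": 0,"tz": 0,"yaw": 0,"grip": -0.2},{"tx": 0,"ty": 0,"tz": 0,"yaw": 0,"grip": -0.2},{"tx": 0,"ty": 0,"tz": 0,"yaw": 0,"grip": -0.2}]}}

```text
t: 24.5
position: [395.5, 260.6, 190.5]
eef_rot: [3.142, 0.0, 0.13]
wrist_force: [0.0, 0.3, -0.7]
finger_gap: 52.2
grasp_force: 0.0
```

```bash
python3 - <<'E'
from h import *
C=[]
for i in range(10):
    a=bot.snapshot("scene")
    m=cv2.inRange(cv2.cvtColor(a["frame"],cv2.COLOR_RGB2HSV),(15,100,60),(35,255,255));m[:240]=0;m[285:]=0;m[:,:240]=0;m[:,280:]=0
    w=cv2.moments(m,True);C.append((w["m10"]/w["m00"],w["m01"]/w["m00"]))
C=np.array(C);print(C.round(2).tolist())
if np.ptp(C,0).max()<0.4: print(bot.job_done())
E
```

```text
[[259.6, 257.19], [259.58, 257.17], [259.58, 257.17], [259.58, 257.17], [259.6, 257.19], [259.6, 257.19], [259.6, 257.19], [259.6, 257.19], [259.6, 257.19], [259.58, 257.17]]
the job is handed in; nothing more can be done
None
```

The check weight hangs upright and still from the load cell's eye, the gate looks shut in the last picture, the gripper is clear, and the job is handed in at about 25 s; the verdict was not shown.

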